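# Pack a terminal strip and close the carton

### The arm

A 6-joint arm with a two-finger parallel gripper is mounted at the origin on the work surface. World frame = base frame: x ahead of the robot, y to its left, z up, the work surface at z = 0. Lengths are in mm, angles in rad, forces in N, time in s.
With the tool pointing down it reaches from about 300 to 875 mm from the base axis. Payload 6.4 kg.
Tool frame: the origin (TCP) lies on the centre line of the jaws, within the pads' length; the fingertips stand 8 mm ahead of it and the grasp point (between the pads) lies 11 mm behind it; z points along the fingers, y is the direction in which the jaws open and shut (so a half turn about z gives the same grasp; the last joint's range is limited). The gripper opens to 85 mm and grips with 20 to 120 N. Pads are 22 mm wide; open, the fingers measure 114 mm over their backs; the gripper's body (76 mm by 85 mm) begins 54 mm behind the grasp point. The pads swing forward as they close: fully open they stand 13 mm farther back than shut.
Start: joints at [1.008, 0.181, 1.607, -0, 1.354, -0.206], TCP at [200.824, 538.805, 239.288] pointing down, gripper open.
Joint ranges: [-2.99, 2.99], [-0.89, 2.07], [0.3, 2.58], [-1.14, 4.28], [0, 2.63], [-3.12, 3.12]. Speed limits (rad/s): [2.57, 2.57, 3.01, 3.14, 3.14, 3.14].

### API

Orientations are given as a unit quaternion [x, y, z, w].
In Python, from station import get_state, read_camera, get_calibration, sign_off gives the robot as it stands.
- The arm moves only by the tool play_rows, never from a script. Its argument "series" is a list of rows, each an object of numbers: "dx", "dy", "dz": the shift along the tool's x, y, z in mm; "ax", "ay", "az": the turn, a rotation vector about the tool's x, y, z in rad. A call has 1 to 12 rows; each row is the pose to reach, as a shift and turn from the pose commanded when the call began, along the tool's axes at that moment; what a row does not reach only later rows make up. A row lasts 1/12 s, in which the tool goes at most 41.7 mm and 7.16 degrees, less where a joint would pass 70% of its speed; a pose out of reach is approached as far as the arm can. A call with a gripper value outside its range is refused whole. "jaw" is the opening in per cent of the stroke, from 0 (shut) to 100 (fully open), set as the call begins (left out, the last holds). The fingers move at their own pace and stop on an object; the grip force is fixed at half the most. Time passes only in rows, so rows that repeat a pose let the fingers close. It gives the time, the measured TCP pose, the force and the opening at its end, in the units of the state.
- get_state(): the state, without advancing time (a new reading comes with each control period).
- read_camera(name): name is "side" or "top"; returns the picture (480x640x3 uint8, blue, green, red); there is no depth.
- get_calibration(name): a dict with "vfov" (degrees; the focal length in pixels is half the picture's height over the tangent of half this angle, whatever the lens; pixels are square), "cx", "cy" (the principal point, pixels), "eye" and "attitude" of the camera in the world. Camera axes: x right, y down, z forward; pixel columns grow to the right and rows downward; lengths in mm; the calibration is good to about 2 mm. A picture is of the moment at which its call begins. get_calibration takes no time and is no camera call.
- sign_off(): hands the job in, once; it reports no verdict.
The state is a dict: "t": time; "joint_positions": joint angles; "dq": joint speeds; "tau": joint torques, N m; "eef_pos": TCP position; "tcp_rot": TCP orientation; "contact_force": force on the tool from outside, world axes, zero at the start; "moment": the same for the moment, N m; "gripper_width": finger opening in mm.
Only numpy, scipy, OpenCV 4.12 (cv2) and the standard library are available. Lean on these libraries where they do the work, as an engineer would, in place of code of your own. Each camera call takes 0.05 s, during which the arm holds its last target. There are 200 camera calls.

### The job

Pack the grey terminal strip with the blue end plates for shipping: lower it upright into the open carton without dropping it, then fold the two short end flaps down flat, and after them the two long flaps flat on top so that the carton is closed. Leave the orange strip, the screwdriver, the yellow meter and the circuit breaker where they are.

Things in the scene. Friction and masses are not known exactly. Their poses are not given: they have to be found in the camera images.
- carton: Open brown carton, fixed in a jig (plate 166 x 196 x 6 mm, blue corners), left or right on the table, turned up to 17 degrees. Outer 130 mm along its x, 160 mm along its y; walls 4 mm. Origin: on the table under its middle, z up. Inner floor 10 mm above it, end wall tops (y +-80 mm) 70 mm, long wall tops (x +-65 mm) 74 mm. Four flaps stand on the rim, leaning outwards a little; they do not stop one another.
- strip: The strip to pack: light grey terminal blocks on a steel rail, a blue plate at each end. 44 mm wide along its x, 100 mm long along its y, 46 mm tall; 0.15 to 0.3 kg. Origin: centre of its underside, z up. The rail foot is 35 mm wide and 7 mm high, the 44 mm wide flanks rise above it. Stands upright on a fixed green board (250 x 240 x 8 mm) beside the orange strip; their places vary.
- spare: Orange strip with black end plates, same shape and size as the grey one, standing about parallel to it on the green board, flanks at least 25 mm apart; leave it alone. Origin: centre of its underside.
- screwdriver: Screwdriver, 170 mm, lying on the green board past the ends of the strips; leave it alone. Origin: in the middle of its underside.
- meter: Yellow multimeter, 90 x 170 x 41 mm, lying on the table to the right; leave it alone. Origin: centre of its underside.
- breaker: White circuit breaker, 70 x 36 x 90 mm, standing at the back in the middle; leave it alone. Origin: centre of its underside.
- end_flap_left (a joint): Short end flap on the carton's +y side, 122 mm wide, 64 mm from hinge to free edge, 4 mm thick. 0 = folded flat (its limit), 1.57 = upright, more = leaning outwards (limit 2.3). Hinge along the carton's x at y = +80 mm, 72 mm above its origin; closed, the top face is at 74 mm. Stays where it is left; about 1 N at mid-length folds it.
- end_flap_right (a joint): The same for the short end flap on the carton's -y side, hinge at y = -80 mm, 72 mm above the origin.
- long_flap_near (a joint): Long flap on the carton's -x side (towards the robot), 158 mm wide, 64 mm from hinge to free edge, 4 mm thick; angle and stiffness as for the end flaps. Hinge along the carton's y at x = -65 mm, 76 mm above its origin; closed, the top face is at 78 mm and the flap lies on the end flaps.
- long_flap_far (a joint): The same for the long flap on the carton's +x side, away from the robot, hinge at x = +65 mm, 76 mm above the origin.
- end_flap_left_edge (a point): Middle of the free edge of the end flap on the carton's +y side.
- end_flap_right_edge (a point): Middle of the free edge of the end flap on the carton's -y side.
- long_flap_near_edge (a point): Middle of the free edge of the long flap on the carton's -x side.
- long_flap_far_edge (a point): Middle of the free edge of the long flap on the carton's +x side.
Mind the look-alikes: they are no part of the job. Of the things that look like the strip, the middle-sized one is meant.

How it is judged:
By the outcome, as a careful person would: the job done as asked, in the order asked, and still so for the second after the job is handed in, with the robot touching nothing.
It also fails if it takes over 69 s, if anything falls off the work surface, if the arm or the gripper's body presses on something with over 40 N, if the wrist force passes 120 N, or if a joint passes its speed limit or range.

## Working session

There is one attempt and no reset: what is moved stays moved. The work goes in short steps, Python scripts to look and compute and a tool call to move; the robot and the scene stay as the last step left them, time stands still between calls to the robot, and variables do not carry over. Pictures are saved under pics/ and viewed, about 8 in all and at most 12, crops included, and the job is handed in when it is done.

Besides the shell and the picture viewer there is one more tool, called after ">>>" by a JSON object that holds its "op" and its "data", one argument or row to a line. play_rows: Moves the arm, as the interface text tells. Its arguments: {"type":"object","properties":{"series":{"type":"array","items":{"type":"object","properties":{"dx":{"type":"number"},"dy":{"type":"number"},"dz":{"type":"number"},"ax":{"type":"number"},"ay":{"type":"number"},"az":{"type":"number"}}}},"jaw":{"type":"number"}},"required":["series"]}

```bash
mkdir -p pics; ls; python3 - <<'E'
from station import *
import cv2
for n in("top","side"):
    cv2.imwrite(f"pics/{n}0.png",read_camera(n)); print(n,get_calibration(n))
s=get_state();print(s)
E
```

```text
pics
top {'vfov': 57.04434620945299, 'cx': 320.01483831815824, 'cy': 239.81127267645678, 'eye': array([ 490.04750545, -105.6749647 ,  876.83618206]), 'attitude': array([-0.70457513,  0.70854723, -0.01372226,  0.03669361])}
side {'vfov': 56.89253090240271, 'cx': 324.58729711816716, 'cy': 244.09339662036342, 'eye': array([400.86555314, 484.39890636, 721.0749085 ]), 'attitude': array([-0.12256374,  0.92096046, -0.36659675,  0.0491608 ])}
{'t': 0.1, 'joint_positions': array([ 1.00770100e+00,  1.81482590e-01,  1.60787688e+00,  2.67776134e-05,
        1.35380132e+00, -2.06327723e-01]), 'dq': array([ 8.70895978e-04, -3.85024010e-03, -9.48670034e-04, -8.78325023e-04,
        3.53458610e-05,  2.85525286e-04]), 'tau': array([-2.08159572e-04, -4.45872045e+01, -3.52236843e+01, -3.71915603e-04,
        4.09369051e-03, -2.91267793e-05]), 'eef_pos': array([200.55246934, 538.39143345, 238.48036643]), 'tcp_rot': array([ 1.77442045e-01,  9.84130939e-01, -7.21853192e-04, -3.06371834e-04]), 'contact_force': array([ 0.44365503, -0.15308584,  0.67569734]), 'moment': array([0.03211219, 0.03694077, 0.04761719]), 'gripper_width': 85.27148606043855}
```

View pics/top0.png

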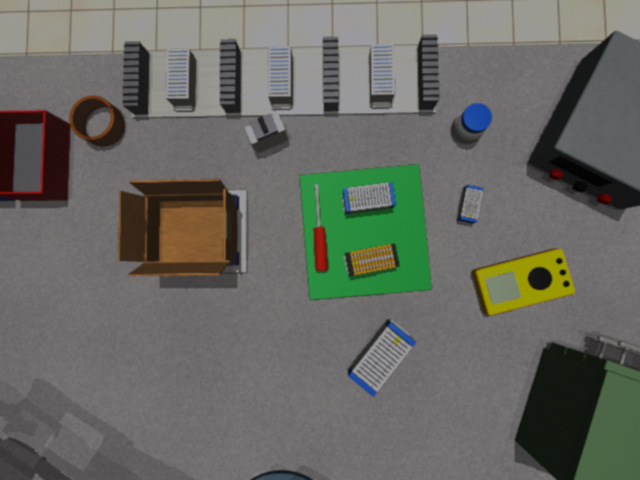

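View pics/side0.png

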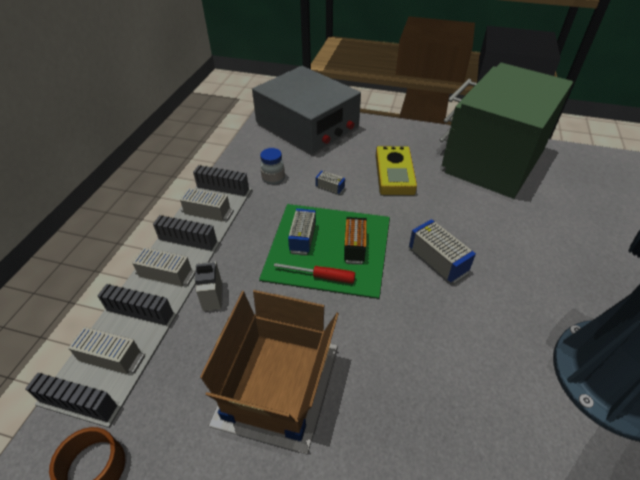

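Top view: the candidates for the strip are the grey/blue one on the green board (369,197), the small grey/blue one (471,204), the large grey/blue one (382,358) and the orange one (372,260). The one on the board beside the orange strip is middle-sized, so I choose that. In the side view it is at (302,230). The carton is at (190,228) in top and (275,365) in side. Next is a close crop to check the choice and read corners.

```bash
cat > h.py <<'E'
import numpy as np, cv2
from scipy.spatial.transform import Rotation as R
from station import *
def cam(n):
    c=get_calibration(n); return c, 240/np.tan(np.radians(c['vfov']/2)), R.from_quat(c['attitude']).as_matrix()
def ray(n,p):
    c,f,M=cam(n); p=np.atleast_2d(np.asarray(p,float))
    d=np.c_[(p[:,0]-c['cx'])/f,(p[:,1]-c['cy'])/f,np.ones(len(p))]@M.T
    return c['eye'],d
def onz(n,p,z):
    e,d=ray(n,p); return e+d*((z-e[2])/d[:,2])[:,None]
def tri(p,q):
    e,d=ray('top',p); g,h=ray('side',q); out=[]
    for a,b in zip(d,h):
        t=np.linalg.lstsq(np.c_[a,-b],g-e,rcond=None)[0]
        A=e+a*t[0];B=g+b*t[1]; out.append(np.r_[(A+B)/2,np.linalg.norm(A-B)])
    return np.array(out)
def proj(n,P):
    c,f,M=cam(n); q=(np.atleast_2d(P)-c['eye'])@M
    return np.c_[c['cx']+f*q[:,0]/q[:,2],c['cy']+f*q[:,1]/q[:,2]]
E
python3 - <<'E'
from h import *
t=cv2.imread('pics/top0.png');s=cv2.imread('pics/side0.png')
def c(i,x,y,w,h,k): return cv2.resize(i[y:y+h,x:x+w],None,fx=k,fy=k,interpolation=cv2.INTER_CUBIC)
a=np.hstack([c(t,335,172,70,50,5.0),c(s,280,195,90,50,5.0)])   # 350+450 x250
b=np.hstack([c(t,110,170,140,115,3.0)[:345],c(s,200,285,145,115,2.6)[:299].copy() if 0 else c(s,200,280,126,115,3.0)])
w=np.zeros((250+345,800,3),np.uint8); w[:250,:a.shape[1]]=a; w[250:,:b.shape[1]]=b[:,:800]
cv2.imwrite('pics/m1.png',w)
E
```

```text
(no output)
```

View pics/m1.png

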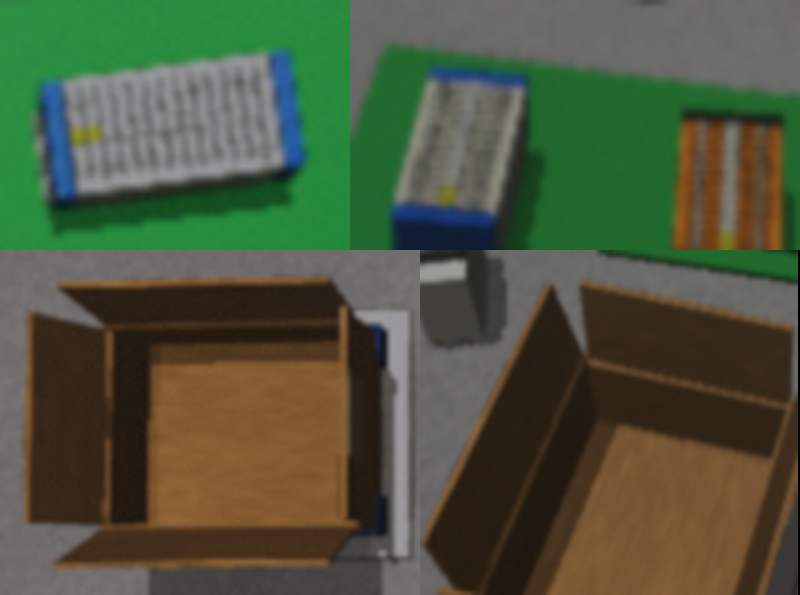

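The crops confirm it: the grey block with blue end plates stands beside the orange one. Strip top-face corners in full top pixels are about (343.4,188.8), (346.4,212.4), (392.6,182.4) and (395.4,205). The carton's left hinge runs from (146,196) to (146,261.3), and the plate's right corners are at (246.7,190) and (246.7,273).

```bash
python3 - <<'E'
from h import *
np.set_printoptions(precision=1,suppress=True)
T=[(343.4,188.8),(346.4,212.4),(392.6,182.4),(395.4,205)]
S=[(289,236.2),(309.4,237.8),(296.6,209),(315.2,210.2)]
a=onz('top',T,54);b=onz('side',S,54);print(a,b,tri(T,S),sep='\n');print(a.mean(0),b.mean(0))
for q in(a,b):
  v=(q[0]+q[1]-q[2]-q[3])/2; w=(q[0]+q[2]-q[1]-q[3])/2
  print('len',np.linalg.norm(v),'wid',np.linalg.norm(w),'yaw',np.degrees(np.arctan2(-v[0],v[1])),np.degrees(np.arctan2(w[1],w[0])))
print('hinge L',onz('top',[(146,196),(146,261.3)],74))
print('plate R',onz('top',[(246.7,190),(246.7,273.3)],6))
print('hinge R side',onz('side',[(255,316),(322.3,331.7)],74))
print('board',onz('top',[(300,175),(419,165),(432,289),(311,299)],8))
# plate corners in side: view of lower edge
print('plate side',onz('side',[(211,423),(309,447),(337,346)],6))
E
```

```text
[[ 644.8 -123.5   54. ]
 [ 600.1 -128.7   54. ]
 [ 656.  -215.8   54. ]
 [ 613.2 -220.3   54. ]]
[[ 645.  -127.2   54. ]
 [ 602.1 -133.9   54. ]
 [ 655.4 -212.8   54. ]
 [ 614.1 -219.8   54. ]]
[[ 643.8 -123.5   58.     0.6]
 [ 599.8 -128.5   59.9    1.1]
 [ 656.7 -216.2   50.7    0. ]
 [ 613.7 -220.3   53.6    1. ]]
[ 628.5 -172.1   54. ] [ 629.2 -173.4   54. ]
len 92.73167493418042 wid 44.04715599764435 yaw 7.522126681659192 6.364548794976205
len 86.4919370159462 wid 42.661579431640455 yaw 7.4509320816670614 9.284008747706459
hinge L [[631.4 243.9  74. ]
 [510.  241.   74. ]]
plate R [[653.5  69.1   6. ]
 [486.9  67.9   6. ]]
hinge R side [[633.5  91.9  74. ]
 [511.8  91.8  74. ]]
board [[ 682.3  -38.1    8. ]
 [ 699.6 -274.6    8. ]
 [ 455.  -294.7    8. ]
 [ 436.3  -59.4    8. ]]
plate side [[651.1 261.5   6. ]
 [488.4 255.8   6. ]
 [489.6  72.7   6. ]]
```

```bash
cat >> h.py <<'E'
def go(p,ang=None,tilt=0,axis='y'):
    """print tool-axis shift/turn to world position p, tool pointing down, tool y at ang deg; tilt deg about world-levelled tool axis"""
    s=get_state(); M=R.from_quat(s['tcp_rot'])
    y=np.radians(ang); Y=np.array([np.cos(y),np.sin(y),0]); Z=np.array([0,0,-1.]); X=np.cross(Y,Z)
    D=R.from_matrix(np.c_[X,Y,Z])*R.from_euler(axis,tilt,degrees=True)
    print('t',round(s['t'],2),'pos',s['eef_pos'].round(1),'shift',M.inv().apply(np.array(p)-s['eef_pos']).round(1),'turn',(M.inv()*D).as_rotvec().round(3),'w',round(s['gripper_width'],1),'F',s['contact_force'].round(1))
E
python3 -c "
from h import *
go([629,-173,150],7.5)"
```

```text
t 0.1 pos [200.6 538.4 238.5] shift [-650.  -516.8   89. ] turn [-2.000e-03  1.000e-03  1.083e+00] w 85.3 F [ 0.4 -0.2  0.7]
```

>>> {"op": "play_rows", "data": {
  "series": [
    {"dx": -650,"dy": -517,"dz": 60,"az": 1.083},
    {"dx": -650,"dy": -517,"dz": 60,"az": 1.083},
    {"dx": -650,"dy": -517,"dz": 60,"az": 1.083},
    {"dx": -650,"dy": -517,"dz": 60,"az": 1.083},
    {"dx": -650,"dy": -517,"dz": 60,"az": 1.083},
    {"dx": -650,"dy": -517,"dz": 60,"az": 1.083},
    {"dx": -650,"dy": -517,"dz": 60,"az": 1.083},
    {"dx": -650,"dy": -517,"dz": 60,"az": 1.083},
    {"dx": -650,"dy": -517,"dz": 60,"az": 1.083},
    {"dx": -650,"dy": -517,"dz": 60,"az": 1.083},
    {"dx": -650,"dy": -517,"dz": 60,"az": 1.083},
    {"dx": -650,"dy": -517,"dz": 60,"az": 1.083}
  ],
  "jaw": 80
}}

```text
schema error: expected keys dx, dy, dz, ax, ay, az
```

```bash
python3 -c "
from h import *
go([629,-173,130],7.5)"
```

```text
t 0.1 pos [200.6 538.4 238.5] shift [-650.  -516.8  109. ] turn [-2.000e-03  1.000e-03  1.083e+00] w 85.3 F [ 0.4 -0.2  0.7]
```

>>> {"op": "play_rows", "data": {
  "series": [
    {"dx": -650,"dy": -517,"dz": 60,"ax": 0,"ay": 0,"az": 1.083},
    {"dx": -650,"dy": -517,"dz": 60,"ax": 0,"ay": 0,"az": 1.083},
    {"dx": -650,"dy": -517,"dz": 60,"ax": 0,"ay": 0,"az": 1.083},
    {"dx": -650,"dy": -517,"dz": 60,"ax": 0,"ay": 0,"az": 1.083},
    {"dx": -650,"dy": -517,"dz": 60,"ax": 0,"ay": 0,"az": 1.083},
    {"dx": -650,"dy": -517,"dz": 60,"ax": 0,"ay": 0,"az": 1.083},
    {"dx": -650,"dy": -517,"dz": 60,"ax": 0,"ay": 0,"az": 1.083},
    {"dx": -650,"dy": -517,"dz": 60,"ax": 0,"ay": 0,"az": 1.083},
    {"dx": -650,"dy": -517,"dz": 60,"ax": 0,"ay": 0,"az": 1.083},
    {"dx": -650,"dy": -517,"dz": 60,"ax": 0,"ay": 0,"az": 1.083},
    {"dx": -650,"dy": -517,"dz": 60,"ax": 0,"ay": 0,"az": 1.083},
    {"dx": -650,"dy": -517,"dz": 60,"ax": 0,"ay": 0,"az": 1.083}
  ],
  "jaw": 80
}}

```text
t: 1.1
eef_pos: [458.5, 109.6, 203.0]
tcp_rot: [0.659, 0.752, 0.0, -0.0]
contact_force: [0.5, 0.9, 0.7]
gripper_width: 68.2
```

```bash
python3 -c "
from h import *
go([629,-173,130],7.5)"
```

```text
t 1.1 pos [458.5 109.6 203. ] shift [-302.4  132.2   73. ] turn [-0. -0. -0.] w 68.2 F [0.5 0.9 0.7]
```

>>> {"op": "play_rows", "data": {
  "series": [
    {"dx": -302,"dy": 132,"dz": 73,"ax": 0,"ay": 0,"az": 0},
    {"dx": -302,"dy": 132,"dz": 73,"ax": 0,"ay": 0,"az": 0},
    {"dx": -302,"dy": 132,"dz": 73,"ax": 0,"ay": 0,"az": 0},
    {"dx": -302,"dy": 132,"dz": 73,"ax": 0,"ay": 0,"az": 0},
    {"dx": -302,"dy": 132,"dz": 73,"ax": 0,"ay": 0,"az": 0},
    {"dx": -302,"dy": 132,"dz": 73,"ax": 0,"ay": 0,"az": 0},
    {"dx": -302,"dy": 132,"dz": 73,"ax": 0,"ay": 0,"az": 0},
    {"dx": -302,"dy": 132,"dz": 73,"ax": 0,"ay": 0,"az": 0},
    {"dx": -302,"dy": 132,"dz": 73,"ax": 0,"ay": 0,"az": 0},
    {"dx": -302,"dy": 132,"dz": 73,"ax": 0,"ay": 0,"az": 0},
    {"dx": -302,"dy": 132,"dz": 73,"ax": 0,"ay": 0,"az": 0}
  ]
}}

```text
t: 2.02
eef_pos: [627.7, -170.2, 129.3]
tcp_rot: [0.66, 0.752, -0.0, -0.001]
contact_force: [-0.2, 1.1, 0.4]
gripper_width: 68.3
```

```bash
python3 - <<'E'
from h import *
t=read_camera('top');s=read_camera('side')
def c(i,x,y,w,h,k): return cv2.resize(i[y:y+h,x:x+w],None,fx=k,fy=k,interpolation=cv2.INTER_CUBIC)
cv2.imwrite('pics/m2.png',np.hstack([c(t,310,140,130,160,3),c(s,250,130,130,160,3)]))
go([629,-173,28],7.5)
E
```

```text
t 2.12 pos [ 628.  -169.1  130.5] shift [ -4.    0.6 102.5] turn [-0.    -0.001  0.001] w 68.5 F [-0.2  0.   0.9]
```

View pics/m2.png

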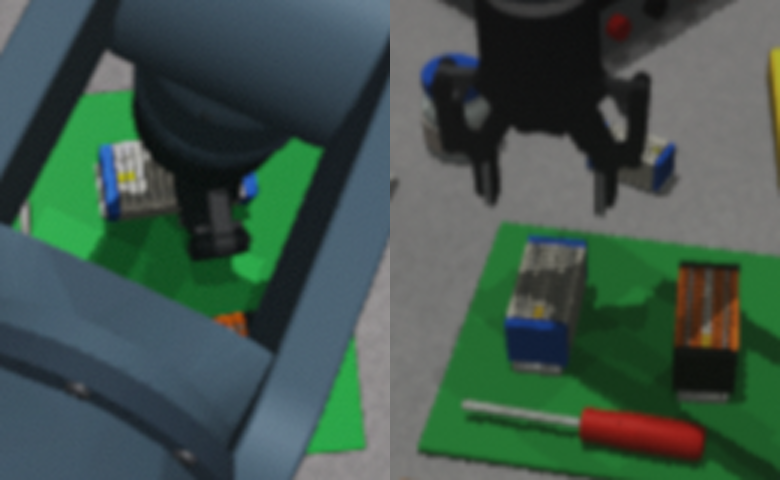

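The jaws hang over the grey strip, with its blue near plate at about (285,340) in the side crop. The fingers straddle it and the orange strip is well clear, so I descend.

>>> {"op": "play_rows", "data": {
  "series": [
    {"dx": -2,"dy": 0,"dz": 30,"ax": 0,"ay": 0,"az": 0},
    {"dx": -3,"dy": 0,"dz": 60,"ax": 0,"ay": 0,"az": 0},
    {"dx": -3,"dy": 0,"dz": 85,"ax": 0,"ay": 0,"az": 0},
    {"dx": -3,"dy": 0,"dz": 102,"ax": 0,"ay": 0,"az": 0},
    {"dx": -3,"dy": 0,"dz": 102,"ax": 0,"ay": 0,"az": 0},
    {"dx": -3,"dy": 0,"dz": 102,"ax": 0,"ay": 0,"az": 0},
    {"dx": -3,"dy": 0,"dz": 102,"ax": 0,"ay": 0,"az": 0}
  ]
}}

```text
t: 2.7
eef_pos: [629.9, -173.1, 30.3]
tcp_rot: [0.659, 0.752, 0.0, 0.001]
contact_force: [-0.3, 0.6, 0.7]
gripper_width: 68.2
```

>>> {"op": "play_rows", "data": {
  "series": [
    {"dx": 0,"dy": 0,"dz": 0,"ax": 0,"ay": 0,"az": 0},
    {"dx": 0,"dy": 0,"dz": 0,"ax": 0,"ay": 0,"az": 0},
    {"dx": 0,"dy": 0,"dz": 0,"ax": 0,"ay": 0,"az": 0},
    {"dx": 0,"dy": 0,"dz": 0,"ax": 0,"ay": 0,"az": 0},
    {"dx": 0,"dy": 0,"dz": 0,"ax": 0,"ay": 0,"az": 0},
    {"dx": 0,"dy": 0,"dz": 0,"ax": 0,"ay": 0,"az": 0},
    {"dx": 0,"dy": 0,"dz": 0,"ax": 0,"ay": 0,"az": 0},
    {"dx": 0,"dy": 0,"dz": 0,"ax": 0,"ay": 0,"az": 0}
  ],
  "jaw": 0
}}

```text
t: 3.37
eef_pos: [630.5, -174.1, 30.7]
tcp_rot: [0.659, 0.752, 0.001, 0.002]
contact_force: [0.3, 1.0, 6.7]
gripper_width: 43.3
```

>>> {"op": "play_rows", "data": {
  "series": [
    {"dx": 0,"dy": 0,"dz": -15,"ax": 0,"ay": 0,"az": 0},
    {"dx": 0,"dy": 0,"dz": -40,"ax": 0,"ay": 0,"az": 0},
    {"dx": 0,"dy": 0,"dz": -80,"ax": 0,"ay": 0,"az": 0},
    {"dx": 0,"dy": 0,"dz": -120,"ax": 0,"ay": 0,"az": 0},
    {"dx": 0,"dy": 0,"dz": -160,"ax": 0,"ay": 0,"az": 0},
    {"dx": 0,"dy": 0,"dz": -190,"ax": 0,"ay": 0,"az": 0},
    {"dx": 0,"dy": 0,"dz": -200,"ax": 0,"ay": 0,"az": 0},
    {"dx": 0,"dy": 0,"dz": -200,"ax": 0,"ay": 0,"az": 0}
  ]
}}

```text
t: 4.03
eef_pos: [630.4, -174.4, 233.2]
tcp_rot: [0.659, 0.752, 0.001, 0.004]
contact_force: [0.7, -0.7, -2.0]
gripper_width: 43.3
```

```bash
python3 - <<'E'
from h import *
t=read_camera('top');s=read_camera('side')
cv2.imwrite('pics/m3.png',np.hstack([cv2.resize(t,(400,300)),cv2.resize(s,(400,300))]))
def c(i,x,y,w,h,k): return cv2.resize(i[y:y+h,x:x+w],None,fx=k,fy=k,interpolation=cv2.INTER_CUBIC)
cv2.imwrite('pics/m3.png',c(s,200,60,200,250,2.4))
go([571,166,228],1)
E
```

```text
t 4.13 pos [ 628.  -173.2  227.1] shift [343.7 -12.2  -0.6] turn [-0.002 -0.001  0.114] w 43.3 F [-0.2 -0.2 -3. ]
```

View pics/m3.png

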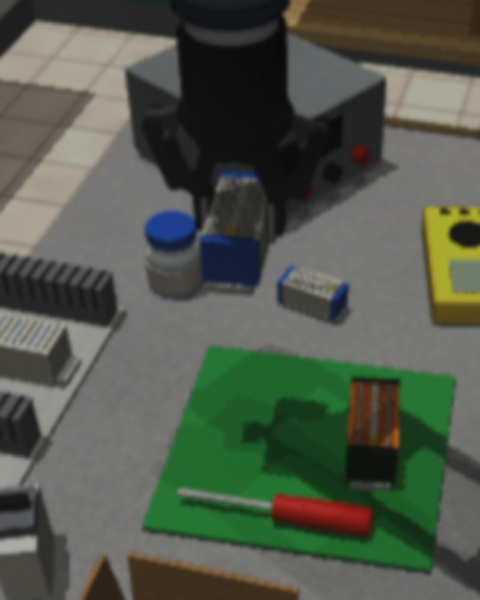

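The strip hangs level in the jaws at about (232,240) in the crop, and the orange strip and screwdriver have not moved. I carry it over the carton.

>>> {"op": "play_rows", "data": {
  "series": [
    {"dx": 30,"dy": -1,"dz": 0,"ax": 0,"ay": 0,"az": 0.02},
    {"dx": 70,"dy": -3,"dz": 0,"ax": 0,"ay": 0,"az": 0.04},
    {"dx": 110,"dy": -4,"dz": 0,"ax": 0,"ay": 0,"az": 0.06},
    {"dx": 150,"dy": -5,"dz": 0,"ax": 0,"ay": 0,"az": 0.08},
    {"dx": 190,"dy": -7,"dz": 0,"ax": 0,"ay": 0,"az": 0.1},
    {"dx": 230,"dy": -8,"dz": 0,"ax": 0,"ay": 0,"az": 0.114},
    {"dx": 270,"dy": -10,"dz": 0,"ax": 0,"ay": 0,"az": 0.114},
    {"dx": 305,"dy": -11,"dz": 0,"ax": 0,"ay": 0,"az": 0.114},
    {"dx": 330,"dy": -12,"dz": 0,"ax": 0,"ay": 0,"az": 0.114},
    {"dx": 343,"dy": -12,"dz": 0,"ax": 0,"ay": 0,"az": 0.114},
    {"dx": 343,"dy": -12,"dz": 0,"ax": 0,"ay": 0,"az": 0.114},
    {"dx": 343,"dy": -12,"dz": 0,"ax": 0,"ay": 0,"az": 0.114}
  ]
}}

```text
t: 5.13
eef_pos: [571.1, 164.8, 226.0]
tcp_rot: [0.701, 0.714, -0.002, -0.001]
contact_force: [0.9, -0.5, -2.2]
gripper_width: 43.2
```

```bash
python3 - <<'E'
from h import *
t=read_camera('top');s=read_camera('side')
def c(i,x,y,w,h,k): return cv2.resize(i[y:y+h,x:x+w],None,fx=k,fy=k,interpolation=cv2.INTER_CUBIC)
cv2.imwrite('pics/m4.png',np.hstack([c(t,90,140,170,190,2.3),c(s,190,200,170,190,2.3)]))
go([571,166,33],1)
E
```

```text
t 5.23 pos [571.9 163.6 226.9] shift [  2.6  -0.5 193.9] turn [-0.002  0.001 -0.002] w 43.3 F [ 0.3 -0.9 -1.1]
```

View pics/m4.png

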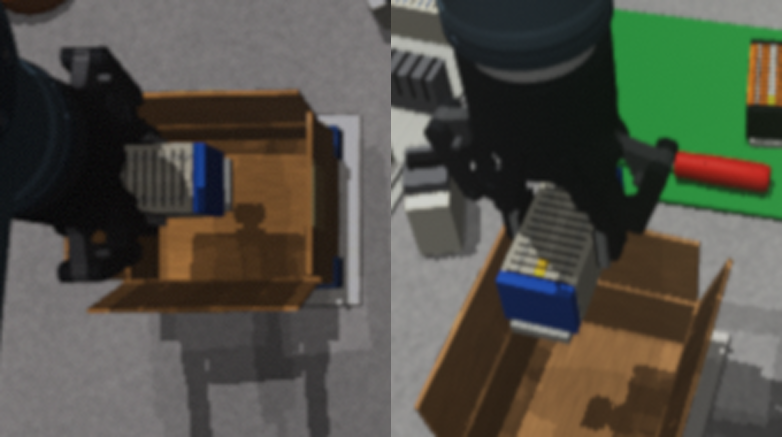

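The strip is centred over the opening: its blue plate is at (208,180) in the top crop, between the flaps, and it points along the carton. I lower it.

>>> {"op": "play_rows", "data": {
  "series": [
    {"dx": 2,"dy": 0,"dz": 25,"ax": 0,"ay": 0,"az": 0},
    {"dx": 2,"dy": 0,"dz": 50,"ax": 0,"ay": 0,"az": 0},
    {"dx": 2,"dy": 0,"dz": 75,"ax": 0,"ay": 0,"az": 0},
    {"dx": 2,"dy": 0,"dz": 100,"ax": 0,"ay": 0,"az": 0},
    {"dx": 2,"dy": 0,"dz": 120,"ax": 0,"ay": 0,"az": 0},
    {"dx": 2,"dy": 0,"dz": 140,"ax": 0,"ay": 0,"az": 0},
    {"dx": 2,"dy": 0,"dz": 155,"ax": 0,"ay": 0,"az": 0},
    {"dx": 2,"dy": 0,"dz": 170,"ax": 0,"ay": 0,"az": 0},
    {"dx": 2,"dy": 0,"dz": 182,"ax": 0,"ay": 0,"az": 0},
    {"dx": 2,"dy": 0,"dz": 190,"ax": 0,"ay": 0,"az": 0},
    {"dx": 2,"dy": 0,"dz": 190,"ax": 0,"ay": 0,"az": 0},
    {"dx": 2,"dy": 0,"dz": 190,"ax": 0,"ay": 0,"az": 0}
  ]
}}

```text
t: 6.23
eef_pos: [572.2, 166.4, 38.1]
tcp_rot: [0.701, 0.713, -0.0, -0.0]
contact_force: [0.0, 0.7, -1.6]
gripper_width: 43.1
```

>>> {"op": "play_rows", "data": {
  "series": [
    {"dx": 0,"dy": 0,"dz": 2,"ax": 0,"ay": 0,"az": 0},
    {"dx": 0,"dy": 0,"dz": 3,"ax": 0,"ay": 0,"az": 0},
    {"dx": 0,"dy": 0,"dz": 3,"ax": 0,"ay": 0,"az": 0}
  ]
}}

```text
t: 6.48
eef_pos: [572.6, 167.0, 35.9]
tcp_rot: [0.701, 0.713, 0.0, 0.0]
contact_force: [0.0, 0.7, -2.0]
gripper_width: 43.3
```

>>> {"op": "play_rows", "data": {
  "series": [
    {"dx": 0,"dy": 0,"dz": 1,"ax": 0,"ay": 0,"az": 0},
    {"dx": 0,"dy": 0,"dz": 2,"ax": 0,"ay": 0,"az": 0},
    {"dx": 0,"dy": 0,"dz": 2,"ax": 0,"ay": 0,"az": 0}
  ]
}}

```text
t: 6.73
eef_pos: [572.0, 167.0, 33.3]
tcp_rot: [0.701, 0.713, 0.0, 0.0]
contact_force: [0.7, -0.3, -2.5]
gripper_width: 43.2
```

```bash
python3 - <<'E'
from h import *
go([571,166,33],1)
E
```

```text
t 6.73 pos [572.  167.   33.3] shift [-1.  -1.   0.3] turn [ 0.  0. -0.] w 43.2 F [ 0.7 -0.3 -2.5]
```

>>> {"op": "play_rows", "data": {
  "series": [
    {"dx": 0,"dy": 0,"dz": 1,"ax": 0,"ay": 0,"az": 0},
    {"dx": 0,"dy": 0,"dz": 2,"ax": 0,"ay": 0,"az": 0},
    {"dx": 0,"dy": 0,"dz": 2,"ax": 0,"ay": 0,"az": 0}
  ]
}}

```text
t: 6.98
eef_pos: [572.2, 167.1, 32.7]
tcp_rot: [0.701, 0.713, -0.0, 0.0]
contact_force: [-5.5, -0.5, 10.4]
gripper_width: 43.3
```

That is floor contact. I release and withdraw.

>>> {"op": "play_rows", "data": {
  "series": [
    {"dx": 0,"dy": 0,"dz": 0,"ax": 0,"ay": 0,"az": 0},
    {"dx": 0,"dy": 0,"dz": 0,"ax": 0,"ay": 0,"az": 0},
    {"dx": 0,"dy": 0,"dz": 0,"ax": 0,"ay": 0,"az": 0},
    {"dx": 0,"dy": 0,"dz": 0,"ax": 0,"ay": 0,"az": 0},
    {"dx": 0,"dy": 0,"dz": 0,"ax": 0,"ay": 0,"az": 0}
  ],
  "jaw": 72
}}

```text
t: 7.4
eef_pos: [572.6, 167.0, 31.5]
tcp_rot: [0.701, 0.713, 0.0, 0.0]
contact_force: [1.3, -0.2, 1.3]
gripper_width: 61.4
```

>>> {"op": "play_rows", "data": {
  "series": [
    {"dx": 0,"dy": 0,"dz": -20,"ax": 0,"ay": 0,"az": 0},
    {"dx": 0,"dy": 0,"dz": -60,"ax": 0,"ay": 0,"az": 0},
    {"dx": 0,"dy": 0,"dz": -100,"ax": 0,"ay": 0,"az": 0},
    {"dx": 0,"dy": 0,"dz": -140,"ax": 0,"ay": 0,"az": 0},
    {"dx": 0,"dy": 0,"dz": -180,"ax": 0,"ay": 0,"az": 0},
    {"dx": 0,"dy": 0,"dz": -210,"ax": 0,"ay": 0,"az": 0},
    {"dx": 0,"dy": 0,"dz": -220,"ax": 0,"ay": 0,"az": 0},
    {"dx": 0,"dy": 0,"dz": -220,"ax": 0,"ay": 0,"az": 0}
  ]
}}

```text
t: 8.07
eef_pos: [573.9, 167.2, 255.1]
tcp_rot: [0.701, 0.713, 0.003, 0.002]
contact_force: [0.6, 0.3, 0.6]
gripper_width: 61.4
```

>>> {"op": "play_rows", "data": {
  "series": [
    {"dx": -40,"dy": 0,"dz": 0,"ax": 0,"ay": 0,"az": 0},
    {"dx": -80,"dy": 0,"dz": 0,"ax": 0,"ay": 0,"az": 0},
    {"dx": -120,"dy": 0,"dz": 0,"ax": 0,"ay": 0,"az": 0},
    {"dx": -160,"dy": 0,"dz": 0,"ax": 0,"ay": 0,"az": 0},
    {"dx": -190,"dy": 0,"dz": 0,"ax": 0,"ay": 0,"az": 0},
    {"dx": -200,"dy": 0,"dz": 0,"ax": 0,"ay": 0,"az": 0},
    {"dx": -200,"dy": 0,"dz": 0,"ax": 0,"ay": 0,"az": 0}
  ],
  "jaw": 0
}}

```text
t: 8.65
eef_pos: [574.4, -35.3, 248.6]
tcp_rot: [0.702, 0.712, -0.001, -0.002]
contact_force: [-0.9, -0.1, -0.1]
gripper_width: -0.4
```

```bash
python3 - <<'E'
from h import *
t=read_camera('top');s=read_camera('side')
def c(i,x,y,w,h,k): return cv2.resize(i[y:y+h,x:x+w],None,fx=k,fy=k,interpolation=cv2.INTER_CUBIC)
cv2.imwrite('pics/m5.png',np.hstack([c(t,105,165,150,130,2.7),c(s,200,280,145,130,2.7)]))
go([571,40,200],1)
E
```

```text
t 8.75 pos [574.7 -32.3 249.5] shift [72.3 -2.4 49.6] turn [-0.003 -0.002 -0.001] w 0.3 F [-0.1  0.7 -0.9]
```

View pics/m5.png

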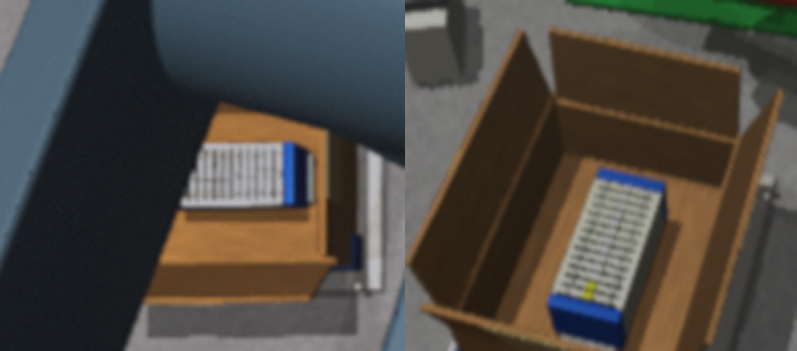

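The strip stands upright on the carton floor, at (245,175) in the top crop and (610,255) in the side crop, and all four flaps are still up. Before folding I compute where the free edges are.

```bash
python3 - <<'E'
from h import *
np.set_printoptions(precision=1,suppress=True)
print('right',onz('top',[(225,228)],135)); print('left',onz('top',[(120,230)],135))
print('far',onz('top',[(175,180.7)],138)); print('near',onz('top',[(175,275)],138))
# waypoints of the tip centre for the right flap
hy,hz=85,72
for th in (105,90,75,60,45,30,15,5,0):
    a=np.radians(th); r=45
    y=hy+r*np.cos(a)-2*np.sin(a)-11; z=hz+r*np.sin(a)+2*np.cos(a)+8
    print(th,'tcp y %.0f z %.0f'%(y,z))
go([571,40,200],1)
E
```

```text
right [[564.4  79.9 135. ]]
left [[562.3 261.1 135. ]]
far [[646.1 166.3 138. ]]
near [[485.1 163.2 138. ]]
105 tcp y 60 z 123
90 tcp y 72 z 125
75 tcp y 84 z 124
60 tcp y 95 z 120
45 tcp y 104 z 113
30 tcp y 112 z 104
15 tcp y 117 z 94
5 tcp y 119 z 86
0 tcp y 119 z 82
t 8.75 pos [574.7 -32.3 249.5] shift [72.3 -2.4 49.6] turn [-0. -0. -0.] w 0.3 F [-0.1  0.7 -0.9]
```

>>> {"op": "play_rows", "data": {
  "series": [
    {"dx": 30,"dy": -3,"dz": 30,"ax": 0,"ay": 0,"az": 0},
    {"dx": 60,"dy": -3,"dz": 60,"ax": 0,"ay": 0,"az": 0},
    {"dx": 67,"dy": -3,"dz": 95,"ax": 0,"ay": 0,"az": 0},
    {"dx": 67,"dy": -3,"dz": 126,"ax": 0,"ay": 0,"az": 0},
    {"dx": 67,"dy": -3,"dz": 126,"ax": 0,"ay": 0,"az": 0},
    {"dx": 67,"dy": -3,"dz": 126,"ax": 0,"ay": 0,"az": 0}
  ]
}}

```text
t: 9.25
eef_pos: [569.5, 36.0, 123.5]
tcp_rot: [0.7, 0.714, -0.001, -0.002]
contact_force: [-0.4, 0.0, 0.5]
gripper_width: -0.5
```

>>> {"op": "play_rows", "data": {
  "series": [
    {"dx": 12,"dy": 0,"dz": 0,"ax": 0,"ay": 0,"az": 0},
    {"dx": 25,"dy": 0,"dz": 0,"ax": 0,"ay": 0,"az": 0},
    {"dx": 37,"dy": 0,"dz": -2,"ax": 0,"ay": 0,"az": 0},
    {"dx": 49,"dy": 0,"dz": -1,"ax": 0,"ay": 0,"az": 0},
    {"dx": 60,"dy": 0,"dz": 3,"ax": 0,"ay": 0,"az": 0},
    {"dx": 69,"dy": 0,"dz": 10,"ax": 0,"ay": 0,"az": 0},
    {"dx": 77,"dy": 0,"dz": 19,"ax": 0,"ay": 0,"az": 0},
    {"dx": 82,"dy": 0,"dz": 29,"ax": 0,"ay": 0,"az": 0},
    {"dx": 84,"dy": 0,"dz": 34,"ax": 0,"ay": 0,"az": 0},
    {"dx": 85,"dy": 0,"dz": 38,"ax": 0,"ay": 0,"az": 0},
    {"dx": 85,"dy": 0,"dz": 40,"ax": 0,"ay": 0,"az": 0},
    {"dx": 85,"dy": 0,"dz": 40,"ax": 0,"ay": 0,"az": 0}
  ]
}}

```text
t: 10.25
eef_pos: [569.4, 118.5, 84.3]
tcp_rot: [0.701, 0.713, -0.001, -0.001]
contact_force: [-0.5, 0.1, -0.9]
gripper_width: 0.1
```

```bash
python3 - <<'E'
from h import *
s=read_camera('side')
def c(i,x,y,w,h,k): return cv2.resize(i[y:y+h,x:x+w],None,fx=k,fy=k,interpolation=cv2.INTER_CUBIC)
cv2.imwrite('pics/m6.png',c(s,180,230,190,190,2.7))
go([571,119,82],1)
E
```

```text
t 10.3 pos [569.7 118.4  84.8] shift [0.5 1.3 2.8] turn [-0.001  0.    -0.001] w 0.1 F [-0.2 -0.9  0.3]
```

View pics/m6.png

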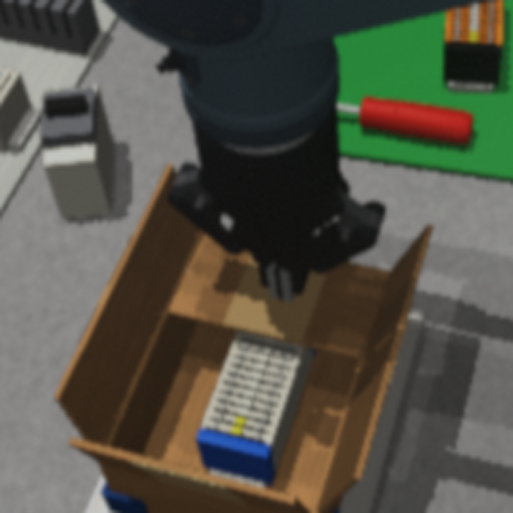

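The end flap is folded nearly flat under the fingertips at (280,285), and the strip is still in place. I press down a little until it touches.

>>> {"op": "play_rows", "data": {
  "series": [
    {"dx": 2,"dy": 0,"dz": 1,"ax": 0,"ay": 0,"az": 0},
    {"dx": 4,"dy": 0,"dz": 2,"ax": 0,"ay": 0,"az": 0},
    {"dx": 4,"dy": 0,"dz": 3,"ax": 0,"ay": 0,"az": 0},
    {"dx": 4,"dy": 0,"dz": 3,"ax": 0,"ay": 0,"az": 0}
  ]
}}

```text
t: 10.63
eef_pos: [570.0, 123.0, 82.4]
tcp_rot: [0.701, 0.713, 0.0, 0.0]
contact_force: [-0.2, 0.2, 0.1]
gripper_width: 0.2
```

>>> {"op": "play_rows", "data": {
  "series": [
    {"dx": 0,"dy": 0,"dz": 1,"ax": 0,"ay": 0,"az": 0},
    {"dx": 0,"dy": 0,"dz": 2,"ax": 0,"ay": 0,"az": 0},
    {"dx": 0,"dy": 0,"dz": 2,"ax": 0,"ay": 0,"az": 0}
  ]
}}

```text
t: 10.88
eef_pos: [570.2, 122.9, 81.9]
tcp_rot: [0.701, 0.713, 0.0, 0.0]
contact_force: [-5.0, 0.1, 11.2]
gripper_width: 0.0
```

It is flat: 11 N upward at the expected height. Next is the left end flap.

>>> {"op": "play_rows", "data": {
  "series": [
    {"dx": 0,"dy": 0,"dz": -40,"ax": 0,"ay": 0,"az": 0},
    {"dx": 0,"dy": 0,"dz": -80,"ax": 0,"ay": 0,"az": 0},
    {"dx": 0,"dy": 0,"dz": -120,"ax": 0,"ay": 0,"az": 0},
    {"dx": 30,"dy": 0,"dz": -145,"ax": 0,"ay": 0,"az": 0},
    {"dx": 70,"dy": 0,"dz": -150,"ax": 0,"ay": 0,"az": 0},
    {"dx": 110,"dy": 0,"dz": -150,"ax": 0,"ay": 0,"az": 0},
    {"dx": 150,"dy": 0,"dz": -150,"ax": 0,"ay": 0,"az": 0},
    {"dx": 180,"dy": 0,"dz": -150,"ax": 0,"ay": 0,"az": 0},
    {"dx": 180,"dy": 0,"dz": -150,"ax": 0,"ay": 0,"az": 0}
  ]
}}

```text
t: 11.63
eef_pos: [565.5, 308.4, 230.3]
tcp_rot: [0.699, 0.715, 0.001, -0.001]
contact_force: [0.6, 0.5, -0.7]
gripper_width: 0.1
```

```bash
python3 - <<'E'
from h import *
go([571,299,123],1)
E
```

```text
t 11.63 pos [565.5 308.4 230.3] shift [ -9.7   5.3 107.3] turn [ 0.    -0.002  0.005] w 0.1 F [ 0.6  0.5 -0.7]
```

>>> {"op": "play_rows", "data": {
  "series": [
    {"dx": -4,"dy": 4,"dz": 35,"ax": 0,"ay": 0,"az": 0},
    {"dx": -4,"dy": 4,"dz": 75,"ax": 0,"ay": 0,"az": 0},
    {"dx": -4,"dy": 4,"dz": 107,"ax": 0,"ay": 0,"az": 0},
    {"dx": -4,"dy": 4,"dz": 107,"ax": 0,"ay": 0,"az": 0},
    {"dx": -4,"dy": 4,"dz": 107,"ax": 0,"ay": 0,"az": 0}
  ]
}}

```text
t: 12.05
eef_pos: [569.4, 298.1, 121.4]
tcp_rot: [0.701, 0.713, -0.002, -0.001]
contact_force: [0.4, -0.6, 1.6]
gripper_width: 0.3
```

>>> {"op": "play_rows", "data": {
  "series": [
    {"dx": -14,"dy": 0,"dz": 0,"ax": 0,"ay": 0,"az": 0},
    {"dx": -28,"dy": 0,"dz": 0,"ax": 0,"ay": 0,"az": 0},
    {"dx": -40,"dy": 0,"dz": -2,"ax": 0,"ay": 0,"az": 0},
    {"dx": -52,"dy": 0,"dz": -1,"ax": 0,"ay": 0,"az": 0},
    {"dx": -63,"dy": 0,"dz": 3,"ax": 0,"ay": 0,"az": 0},
    {"dx": -72,"dy": 0,"dz": 10,"ax": 0,"ay": 0,"az": 0},
    {"dx": -80,"dy": 0,"dz": 19,"ax": 0,"ay": 0,"az": 0},
    {"dx": -85,"dy": 0,"dz": 29,"ax": 0,"ay": 0,"az": 0},
    {"dx": -88,"dy": 0,"dz": 34,"ax": 0,"ay": 0,"az": 0},
    {"dx": -90,"dy": 0,"dz": 38,"ax": 0,"ay": 0,"az": 0},
    {"dx": -90,"dy": 0,"dz": 39,"ax": 0,"ay": 0,"az": 0},
    {"dx": -90,"dy": 0,"dz": 39,"ax": 0,"ay": 0,"az": 0}
  ]
}}

```text
t: 13.05
eef_pos: [571.9, 209.1, 83.5]
tcp_rot: [0.701, 0.713, -0.001, -0.0]
contact_force: [0.1, 0.5, -0.0]
gripper_width: -0.2
```

>>> {"op": "play_rows", "data": {
  "series": [
    {"dx": -1,"dy": 0,"dz": 1,"ax": 0,"ay": 0,"az": 0},
    {"dx": -1,"dy": 0,"dz": 2,"ax": 0,"ay": 0,"az": 0},
    {"dx": -1,"dy": 0,"dz": 2,"ax": 0,"ay": 0,"az": 0}
  ]
}}

```text
t: 13.3
eef_pos: [572.5, 208.3, 82.4]
tcp_rot: [0.701, 0.713, 0.0, 0.0]
contact_force: [0.6, 0.8, 0.8]
gripper_width: 0.2
```

>>> {"op": "play_rows", "data": {
  "series": [
    {"dx": 0,"dy": 0,"dz": 1,"ax": 0,"ay": 0,"az": 0},
    {"dx": 0,"dy": 0,"dz": 1,"ax": 0,"ay": 0,"az": 0},
    {"dx": 0,"dy": 0,"dz": 1,"ax": 0,"ay": 0,"az": 0}
  ]
}}

```text
t: 13.55
eef_pos: [572.7, 208.2, 82.0]
tcp_rot: [0.701, 0.713, 0.0, 0.0]
contact_force: [-1.7, 0.6, 5.1]
gripper_width: -0.2
```

Contact, so both end flaps are down. Next is the near long flap.

>>> {"op": "play_rows", "data": {
  "series": [
    {"dx": 0,"dy": 0,"dz": -40,"ax": 0,"ay": 0,"az": 0},
    {"dx": 0,"dy": 0,"dz": -80,"ax": 0,"ay": 0,"az": 0},
    {"dx": 0,"dy": 0,"dz": -120,"ax": 0,"ay": 0,"az": 0},
    {"dx": -20,"dy": -30,"dz": -145,"ax": 0,"ay": 0,"az": 0},
    {"dx": -40,"dy": -65,"dz": -150,"ax": 0,"ay": 0,"az": 0},
    {"dx": -40,"dy": -105,"dz": -150,"ax": 0,"ay": 0,"az": 0},
    {"dx": -40,"dy": -135,"dz": -150,"ax": 0,"ay": 0,"az": 0},
    {"dx": -40,"dy": -135,"dz": -150,"ax": 0,"ay": 0,"az": 0},
    {"dx": -40,"dy": -135,"dz": -150,"ax": 0,"ay": 0,"az": 0}
  ]
}}

```text
t: 14.3
eef_pos: [437.1, 165.8, 231.6]
tcp_rot: [0.701, 0.713, 0.0, 0.0]
contact_force: [0.6, 0.3, 0.6]
gripper_width: 0.0
```

```bash
python3 - <<'E'
from h import *
t=read_camera('top');s=read_camera('side')
def c(i,x,y,w,h,k): return cv2.resize(i[y:y+h,x:x+w],None,fx=k,fy=k,interpolation=cv2.INTER_CUBIC)
cv2.imwrite('pics/m7.png',np.hstack([c(t,90,150,170,170,2.3),c(s,190,260,170,170,2.3)]))
go([440,166,127],1)
for th in (105,90,75,60,45,30,15,5,0):
    a=np.radians(th); r=45
    print(th,'tcp x %.0f z %.0f'%(506+r*np.cos(a)-2*np.sin(a)-14,76+r*np.sin(a)+2*np.cos(a)+8))
E
```

```text
t 14.4 pos [439.1 165.7 231.8] shift [  0.3   0.8 104.8] turn [ 0.002 -0.    -0.   ] w 0.4 F [-0.6  0.5  0.1]
105 tcp x 478 z 127
90 tcp x 490 z 129
75 tcp x 502 z 128
60 tcp x 513 z 124
45 tcp x 522 z 117
30 tcp x 530 z 108
15 tcp x 535 z 98
5 tcp x 537 z 90
0 tcp x 537 z 86
```

View pics/m7.png

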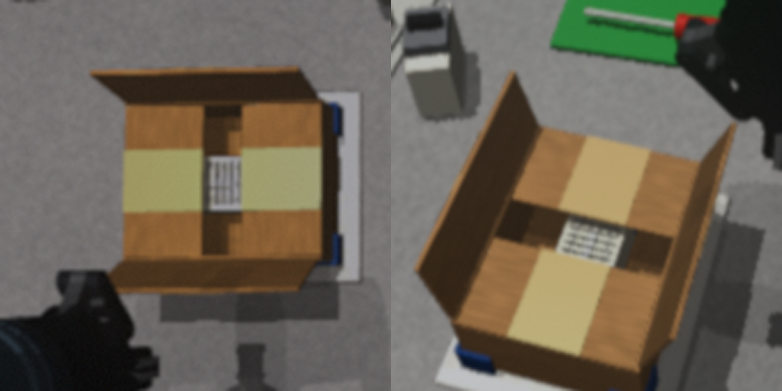

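Both end flaps lie flat in both views, with the strip seen in the gap at (225,183) in the top crop. The long flaps are still up.

>>> {"op": "play_rows", "data": {
  "series": [
    {"dx": 0,"dy": 0,"dz": 35,"ax": 0,"ay": 0,"az": 0},
    {"dx": 0,"dy": 0,"dz": 75,"ax": 0,"ay": 0,"az": 0},
    {"dx": 0,"dy": 0,"dz": 105,"ax": 0,"ay": 0,"az": 0},
    {"dx": 0,"dy": 0,"dz": 105,"ax": 0,"ay": 0,"az": 0},
    {"dx": 0,"dy": 0,"dz": 105,"ax": 0,"ay": 0,"az": 0}
  ]
}}

```text
t: 14.82
eef_pos: [437.7, 165.5, 125.1]
tcp_rot: [0.701, 0.713, -0.002, -0.001]
contact_force: [0.0, -0.2, 0.8]
gripper_width: 0.1
```

>>> {"op": "play_rows", "data": {
  "series": [
    {"dx": 0,"dy": 20,"dz": 0,"ax": 0,"ay": 0,"az": 0},
    {"dx": 0,"dy": 39,"dz": 0,"ax": 0,"ay": 0,"az": 0},
    {"dx": 0,"dy": 51,"dz": -2,"ax": 0,"ay": 0,"az": 0},
    {"dx": 0,"dy": 63,"dz": -1,"ax": 0,"ay": 0,"az": 0},
    {"dx": 0,"dy": 74,"dz": 3,"ax": 0,"ay": 0,"az": 0},
    {"dx": 0,"dy": 83,"dz": 10,"ax": 0,"ay": 0,"az": 0},
    {"dx": 0,"dy": 91,"dz": 19,"ax": 0,"ay": 0,"az": 0},
    {"dx": 0,"dy": 97,"dz": 29,"ax": 0,"ay": 0,"az": 0},
    {"dx": 0,"dy": 101,"dz": 34,"ax": 0,"ay": 0,"az": 0},
    {"dx": 0,"dy": 103,"dz": 38,"ax": 0,"ay": 0,"az": 0},
    {"dx": 0,"dy": 103,"dz": 39,"ax": 0,"ay": 0,"az": 0},
    {"dx": 0,"dy": 103,"dz": 39,"ax": 0,"ay": 0,"az": 0}
  ]
}}

```text
t: 15.82
eef_pos: [541.6, 167.5, 88.0]
tcp_rot: [0.701, 0.713, 0.0, 0.0]
contact_force: [0.4, -0.6, 0.3]
gripper_width: 0.2
```

>>> {"op": "play_rows", "data": {
  "series": [
    {"dx": 0,"dy": 0,"dz": 1,"ax": 0,"ay": 0,"az": 0},
    {"dx": 0,"dy": 0,"dz": 1,"ax": 0,"ay": 0,"az": 0},
    {"dx": 0,"dy": 0,"dz": 1,"ax": 0,"ay": 0,"az": 0}
  ]
}}

```text
t: 16.07
eef_pos: [541.2, 167.5, 86.7]
tcp_rot: [0.701, 0.713, 0.0, 0.0]
contact_force: [0.2, -0.1, 0.5]
gripper_width: -0.2
```

>>> {"op": "play_rows", "data": {
  "series": [
    {"dx": 0,"dy": 0,"dz": 1,"ax": 0,"ay": 0,"az": 0},
    {"dx": 0,"dy": 0,"dz": 1,"ax": 0,"ay": 0,"az": 0},
    {"dx": 0,"dy": 0,"dz": 1,"ax": 0,"ay": 0,"az": 0}
  ]
}}

```text
t: 16.32
eef_pos: [541.3, 167.5, 86.0]
tcp_rot: [0.701, 0.713, 0.0, 0.0]
contact_force: [-0.7, 0.3, 4.8]
gripper_width: -0.0
```

Contact at 86 mm, so the near flap is flat. Next is the far flap.

>>> {"op": "play_rows", "data": {
  "series": [
    {"dx": 0,"dy": 0,"dz": -40,"ax": 0,"ay": 0,"az": 0},
    {"dx": 0,"dy": 0,"dz": -80,"ax": 0,"ay": 0,"az": 0},
    {"dx": 0,"dy": 0,"dz": -120,"ax": 0,"ay": 0,"az": 0},
    {"dx": 0,"dy": 30,"dz": -145,"ax": 0,"ay": 0,"az": 0},
    {"dx": 0,"dy": 70,"dz": -150,"ax": 0,"ay": 0,"az": 0},
    {"dx": 0,"dy": 110,"dz": -150,"ax": 0,"ay": 0,"az": 0},
    {"dx": 0,"dy": 145,"dz": -150,"ax": 0,"ay": 0,"az": 0},
    {"dx": 0,"dy": 164,"dz": -150,"ax": 0,"ay": 0,"az": 0},
    {"dx": 0,"dy": 164,"dz": -150,"ax": 0,"ay": 0,"az": 0},
    {"dx": 0,"dy": 164,"dz": -150,"ax": 0,"ay": 0,"az": 0}
  ]
}}

```text
t: 17.15
eef_pos: [705.1, 170.0, 233.9]
tcp_rot: [0.701, 0.713, -0.001, -0.001]
contact_force: [0.1, 0.6, 0.6]
gripper_width: 0.4
```

```bash
python3 - <<'E'
from h import *
go([705,166,127],1)
for th in (105,90,75,60,45,30,15,5,0):
    a=np.radians(th); r=45
    print(th,'x-705 %.0f z %.0f'%(636-(r*np.cos(a)-2*np.sin(a)-14)-705,76+r*np.sin(a)+2*np.cos(a)+8))
E
```

```text
t 17.15 pos [705.1 170.  233.9] shift [ -4.    0.  106.9] turn [-0.002  0.    -0.001] w 0.4 F [0.1 0.6 0.6]
105 x-705 -41 z 127
90 x-705 -53 z 129
75 x-705 -65 z 128
60 x-705 -76 z 124
45 x-705 -85 z 117
30 x-705 -93 z 108
15 x-705 -98 z 98
5 x-705 -100 z 90
0 x-705 -100 z 86
```

>>> {"op": "play_rows", "data": {
  "series": [
    {"dx": -3,"dy": 0,"dz": 35,"ax": 0,"ay": 0,"az": 0},
    {"dx": -3,"dy": 0,"dz": 75,"ax": 0,"ay": 0,"az": 0},
    {"dx": -3,"dy": 0,"dz": 109,"ax": 0,"ay": 0,"az": 0},
    {"dx": -3,"dy": 0,"dz": 109,"ax": 0,"ay": 0,"az": 0},
    {"dx": -3,"dy": 0,"dz": 109,"ax": 0,"ay": 0,"az": 0}
  ]
}}

```text
t: 17.57
eef_pos: [702.5, 167.3, 124.2]
tcp_rot: [0.701, 0.713, -0.002, -0.002]
contact_force: [1.2, -0.3, 0.3]
gripper_width: -0.3
```

>>> {"op": "play_rows", "data": {
  "series": [
    {"dx": 0,"dy": -20,"dz": 0,"ax": 0,"ay": 0,"az": 0},
    {"dx": 0,"dy": -41,"dz": 0,"ax": 0,"ay": 0,"az": 0},
    {"dx": 0,"dy": -53,"dz": -2,"ax": 0,"ay": 0,"az": 0},
    {"dx": 0,"dy": -65,"dz": -1,"ax": 0,"ay": 0,"az": 0},
    {"dx": 0,"dy": -76,"dz": 3,"ax": 0,"ay": 0,"az": 0},
    {"dx": 0,"dy": -85,"dz": 10,"ax": 0,"ay": 0,"az": 0},
    {"dx": 0,"dy": -93,"dz": 19,"ax": 0,"ay": 0,"az": 0},
    {"dx": 0,"dy": -99,"dz": 29,"ax": 0,"ay": 0,"az": 0},
    {"dx": 0,"dy": -103,"dz": 34,"ax": 0,"ay": 0,"az": 0},
    {"dx": 0,"dy": -105,"dz": 38,"ax": 0,"ay": 0,"az": 0},
    {"dx": 0,"dy": -105,"dz": 39,"ax": 0,"ay": 0,"az": 0},
    {"dx": 0,"dy": -105,"dz": 39,"ax": 0,"ay": 0,"az": 0}
  ]
}}

```text
t: 18.57
eef_pos: [600.4, 165.4, 87.5]
tcp_rot: [0.701, 0.713, 0.0, 0.0]
contact_force: [-0.4, 0.0, -0.0]
gripper_width: -0.3
```

>>> {"op": "play_rows", "data": {
  "series": [
    {"dx": 0,"dy": 0,"dz": 1,"ax": 0,"ay": 0,"az": 0},
    {"dx": 0,"dy": 0,"dz": 1,"ax": 0,"ay": 0,"az": 0},
    {"dx": 0,"dy": 0,"dz": 1,"ax": 0,"ay": 0,"az": 0}
  ]
}}

```text
t: 18.82
eef_pos: [600.6, 165.4, 86.5]
tcp_rot: [0.701, 0.713, 0.0, 0.0]
contact_force: [-0.4, -0.4, 0.4]
gripper_width: 0.1
```

>>> {"op": "play_rows", "data": {
  "series": [
    {"dx": 0,"dy": 0,"dz": 1,"ax": 0,"ay": 0,"az": 0},
    {"dx": 0,"dy": 0,"dz": 1,"ax": 0,"ay": 0,"az": 0},
    {"dx": 0,"dy": 0,"dz": 1,"ax": 0,"ay": 0,"az": 0}
  ]
}}

```text
t: 19.07
eef_pos: [600.6, 165.4, 86.0]
tcp_rot: [0.701, 0.713, 0.0, 0.0]
contact_force: [-0.4, 0.7, 4.2]
gripper_width: 0.6
```

>>> {"op": "play_rows", "data": {
  "series": [
    {"dx": 0,"dy": 0,"dz": -40,"ax": 0,"ay": 0,"az": 0},
    {"dx": 0,"dy": 0,"dz": -80,"ax": 0,"ay": 0,"az": 0},
    {"dx": 0,"dy": 0,"dz": -120,"ax": 0,"ay": 0,"az": 0},
    {"dx": 0,"dy": -40,"dz": -150,"ax": 0,"ay": 0,"az": 0},
    {"dx": 0,"dy": -80,"dz": -150,"ax": 0,"ay": 0,"az": 0},
    {"dx": 0,"dy": -120,"dz": -150,"ax": 0,"ay": 0,"az": 0},
    {"dx": 0,"dy": -160,"dz": -150,"ax": 0,"ay": 0,"az": 0},
    {"dx": 0,"dy": -180,"dz": -150,"ax": 0,"ay": 0,"az": 0},
    {"dx": 0,"dy": -180,"dz": -150,"ax": 0,"ay": 0,"az": 0},
    {"dx": 0,"dy": -180,"dz": -150,"ax": 0,"ay": 0,"az": 0}
  ]
}}

```text
t: 19.9
eef_pos: [419.5, 162.5, 235.6]
tcp_rot: [0.701, 0.713, 0.001, 0.0]
contact_force: [-0.2, -0.1, 1.2]
gripper_width: -0.1
```

```bash
python3 - <<'E'
from h import *
t=read_camera('top');s=read_camera('side')
cv2.imwrite('pics/m8.png',np.hstack([t[130:430,80:480],s[130:430,180:580]]))
print(get_state()['eef_pos'],get_state()['contact_force'])
E
```

```text
[421.04258724 162.34645709 235.63700954] [ 0.0880547  -0.12985199  0.12629836]
```

View pics/m8.png

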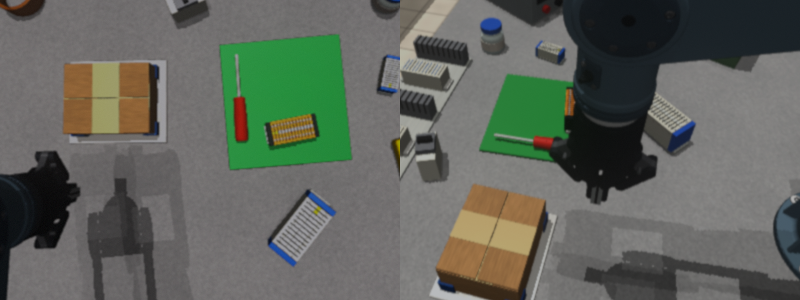

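The carton is closed and flat in both views, at (110,98) and (497,240) in the crops. The orange strip, the screwdriver and the breaker are where they were, and the arm is clear, so I hand in.

```bash
python3 -c "
from station import *
print(sign_off())"
```

```text
the job is handed in; nothing more can be done
None
```

I packed the grey strip with the blue end plates and closed the carton. I lowered the strip onto the carton floor and released it only after feeling contact (about 10 N). Then I folded the right and left end flaps flat, followed by the near and far long flaps. I handed in at about 20 s of the 69 s allowed.

- **Flaps:** at the end of each fold the fingertips met a firm stop at the height expected for a closed flap (TCP about 82 mm for the end flaps, 86 mm for the long ones). The forces I read were between 4 and 11 N.
- **Final pictures:** both views show the carton closed and flat and the arm clear of it. The orange strip, screwdriver and breaker look unmoved; the meter was mostly outside the last crop, and the arm never went near it.
- **Strip:** it was last seen upright through the gap between the end flaps; with the carton closed it can no longer be seen.
- **Disagreements:** the two camera views differed by up to about 1 cm on parts of the carton, and the strip's length read 86 to 93 mm instead of 100. Neither caused trouble. No check failed.

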